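# Stand the calculator in the file rack behind its lip

## Robot

A 7-joint arm with a two-finger parallel gripper is mounted at the origin on the work surface. World frame = base frame: x ahead of the robot, y to its left, z up, the work surface at z = 0. Lengths are in mm, angles in rad, forces in N, time in s.
With the tool pointing down it reaches from about 400 to 875 mm from the base axis. Payload 6.5 kg.
Tool frame: the origin (TCP) lies on the centre line of the jaws, within the pads' length; the fingertips stand 22 mm ahead of it and the grasp point (between the pads) lies 3 mm ahead of it (env.tip_extent is the distance from the TCP to the fingertips, in mm); x points along the fingers, y is the direction in which the jaws open and shut, and the axes are right-handed (so a half turn about x gives the same grasp; the last joint's range is limited). The gripper opens to 85 mm and grips with 20 to 120 N. Pads are 22 mm wide; open, the fingers measure 114 mm over their backs; the gripper's body (76 mm by 85 mm) begins 54 mm behind the grasp point. The pads swing forward as they close: fully open they stand 13 mm farther back than shut.
Start: joints at [-1.385, 0.536, -0.004, 1.538, 0.003, 1.067, -0.071], TCP at [161.941, 629.496, 253.29] pointing down, gripper open.
Joint ranges: [-2.7, 2.7], [-0.37, 2.16], [-1.27, 1.26], [0.24, 2.4], [-1.31, 4.45], [0.19, 1.91], [-2.76, 2.76]. Speed limits (rad/s): [2.39, 2.39, 3.14, 3.14, 3.14, 3.14, 3.14].

## Interface

Orientations are given as a unit quaternion [x, y, z, w].
In Python, from station import state, eyes, ticket, env gives the robot as it stands.
- The arm moves only by the tool carry_out, never from a script. Its argument "series" is a list of rows, each a list of 3 entries, a list of its own where there are three numbers: the shift along the world's x, y, z in mm, then the turn, a rotation vector about the world's x, y, z in rad, then the opening, from 0 (shut) to 1 (fully open). In form: [[[x, y, z], [rx, ry, rz], jaw], ...]. A call has 1 to 12 rows; each row is the pose to reach, as a shift and turn from the pose measured when the call began; what a row does not reach only later rows make up. A row lasts 1/8 s, in which the tool goes at most 62.5 mm and 10.7 degrees, less where a joint would pass 70% of its speed; a pose out of reach is approached as far as the arm can. A call with a gripper value outside its range is refused whole. The fingers move at their own pace and stop on an object; "grip_force" is the grip in N (left out, the last holds). Time passes only in rows, so rows that repeat a pose let the fingers close. It gives the time, the measured TCP pose, the force and the opening at its end, in the units of the state.
- state(): the state, without advancing time (a new reading comes with each control period).
- eyes.capture(name): name is "scene" or "top"; returns a dict with "frame" (384x512x3 uint8, blue, green, red), "intrinsics" (3x3 intrinsics, pixels), "k1" (the pictures are not rectified: a ray, as slopes to the right and down, at radius r is drawn at 1 + k1 r^2 times it, then the intrinsics apply), "view" (4x4, takes a point from world to camera coordinates). Camera axes: x right, y down, z forward; pixel columns grow to the right and rows downward; lengths in mm; the calibration is good to about 2 mm. A picture is of the moment at which its call begins. There is no depth.
- ticket.finish_job(): hands the job in, once; it reports no verdict.
The state is a dict: "time_s": time; "qpos": joint angles; "joint_velocities": joint speeds; "joint_torque": joint torques, N m; "tool_pos": TCP position; "eef_rot": TCP orientation; "ft_force": force on the tool from outside, world axes, zero at the start; "moment": the same for the moment, N m; "width": opening from 0.0 (shut) to 1.0 (fully open).
Only numpy, scipy, OpenCV 4.12 (cv2) and the standard library are available. Lean on these libraries where they do the work, as an engineer would, in place of code of your own. Each camera call takes 0.05 s, during which the arm holds its last target.

## Task

Pick the calculator out of the cluttered desk tray and stand it in the empty front slot of the grey file rack, display end up and keys facing the front: bring its foot over the front lip and lower it gently behind the lip until the slot's floor bears it before you let go, so that it is left leaning squarely back on the plate. Do not shove the rack, and leave the cup and the other things in the tray where they are.

Things in the scene. Friction and masses are not known exactly. Their poses are not given: they have to be found in the camera images.
- calc_center (a point): Centre of the calculator: rigid dark-grey slab 150 (its x) by 62 (y) by 18 mm (z), about 0.17 kg (varies). +x points to its display end, +z out of its keys. It lies flat on the tray floor, keys up, display end roughly away from the robot (x axis within 0.45 rad of world x), 25 mm or more free beside each long edge. The keys, 1.5 mm proud, are looks only.
- calc_foot (a point): Centre of the calculator's foot end face (the end away from the display), 75 mm from its centre along its -x; same axes.
- rack: Grey plastic three-slot file rack, loose on the glass, 1.2 kg with the hard folders in its middle and rear slots; about 10 N pushes it along. 230 mm wide (y), 164 mm deep, ends 46 mm high, folders up to 165 mm high. Front is its -x side (its x within 0.35 rad of world x), z up. Origin on the desk, right below the back bottom corner line of the front slot (that line is 8 mm up).
- plate (a point): Middle of the top edge of the front slot's back plate (rack axes), 105 mm up the slope from the slot's corner. All plates are 3 mm thick, parallel, leaning back 28 degrees: up a plate is (0.469, 0, 0.883), out of its front face (-0.883, 0, 0.469) in rack axes. Seated, the calculator lies flat on it: calculator x up the plate, z out of it, foot centre at rack x -8, z 12 mm.
- pocket (a point): Middle of the empty front slot's floor (rack x -11, z 14 mm; rack axes). The floor is square to the plates, so it rises towards the front; it measures 25.3 mm from back plate to lip and 224 mm along rack y. The back plate and lip bound it.
- lip (a point): Middle of the top edge of the front lip (rack axes), about 54 mm above the desk. The lip leans like the plates, stands 38 mm above the slot's floor measured along the slope, and runs the whole width of the rack.
- tray: Shallow pale wooden tray, fixed, 240 (its x) by 250 mm (y), walls 5 mm thick and 22 mm high above the desk, floor top 5 mm above the desk. Origin: middle of its underside. The calculator lies in the middle, compass and pencil along the two sides (either way round), eraser at the robot's end.
- compass_center (a point): Centre of a folded chrome drawing compass lying flat, 150 mm long (x), 24 mm wide, 14 mm thick. Bystander in the tray.
- pencil_center (a point): Centre of a red mechanical pencil with a clip and a click button, lying flat, 143 mm long (x), 9 mm thick; it does not roll. Bystander in the tray.
- eraser_center (a point): Centre of a white hard silicone eraser, 62 x 24 x 13 mm. Bystander in the tray.
- cup_center (a point): Centre (half-way up) of a green ceramic cup, 76 mm across, 88 mm high, standing on the desk beyond the tray and rack. Bystander.
Not all that is in view belongs to the job. Of the things that look like the part that bears calc_center, the middle-sized one is meant.

How it is judged (in metres and radians):
On the way, in this order (a step that is already met when the one before it is completed fails the run):
1. the calculator is held clear above the tray (height (world z) of calc_center above 0.07 m and contact force between the fingers and calculator above 0.5 N), for 0.2 s.
2. still held, its foot is brought above the lip, over the rack (z of calc_foot in the frame of rack above 0.056 m and horizontal distance between calc_foot and pocket below 0.1 m and contact force between the fingers and calculator above 0.5 N), for 0.05 s.
3. still held, its foot is down behind the lip, bearing on the slot's floor (over 1 N) (x of calc_foot in the frame of rack between -0.022 and 0.004 m and z of calc_foot in the frame of rack below 0.022 m and y of calc_foot in the frame of rack between -0.09 and 0.09 m and contact force between calculator and rack above 1 N and contact force between the fingers and calculator above 0.5 N), for 0.2 s.
At the end, for the whole second after the job is handed in: Calculator released and still in the front slot behind the lip, borne by the rack, foot centre under 22 mm up (seated: 12), keys to the front, face normal 0.93 to 1.2 rad from vertical (seated: 1.08), square to the rack within 0.12 rad; rack within 15 mm of its start (x of calc_foot in the frame of rack between -0.022 and 0.004 m and z of calc_foot in the frame of rack below 0.022 m and y of calc_foot in the frame of rack between -0.09 and 0.09 m and angle between calc_center's own z axis and vertical between 0.93 and 1.2 rad and angle between the y axis of calc_center and the y axis of rack, either way round below 0.12 rad and contact force between calculator and rack above 0.3 N and distance of rack from where it was at the start of the episode below 0.015 m); the robot touches nothing.
It fails at once if the calculator is pressed or dropped hard on the rack (over 30 N) (contact force between calculator and rack above 30 N).
It fails at once if the rack is shoved more than 15 mm (distance of rack from where it was at the start of the episode above 0.015 m).
It fails at once if the cup is moved more than 15 mm (distance of cup_center from where it was at the start of the episode above 0.015 m).
It fails at once if the compass, pencil or eraser is moved more than 20 mm (distance of any of compass_center, pencil_center, eraser_center from where it was at the start of the episode above 0.02 m).
It also fails if it takes over 45 s, if anything falls off the work surface, if the arm or the gripper's body presses on something with over 40 N, if the wrist force passes 120 N, or if a joint passes its speed limit or range.

## Working session

There is one attempt and no reset: what is moved stays moved. The work goes in short steps, Python scripts to look and compute and a tool call to move; the robot and the scene stay as the last step left them, time stands still between calls to the robot, and variables do not carry over. Pictures are saved under pics/ and viewed, and the job is handed in when it is done.

Besides the shell and the picture viewer there is one more tool, called after ">>>" as name(argument=value, ...) on one line, values as JSON. carry_out: Moves the arm, as the interface text tells. Its arguments: {"type":"object","properties":{"series":{"type":"array","items":{"type":"array"}},"grip_force":{"type":"number"}},"required":["series"]}

```bash
ls; mkdir -p pics
python3 - <<'E'
from station import state, eyes, ticket, env
import cv2,numpy as np
s=state();print({k:np.round(v,3).tolist() for k,v in s.items()});print(env.tip_extent)
for n in("scene","top"):
    c=eyes.capture(n);cv2.imwrite(f"pics/{n}0.png",c["frame"]);print(n,c["intrinsics"],c["k1"],np.round(c["view"],4).tolist())
E
```

```text
pics
{'time_s': 0.0, 'qpos': [-1.385, 0.537, -0.004, 1.539, 0.003, 1.067, -0.071], 'joint_velocities': [0.0, -0.001, 0.002, -0.001, -0.002, 0.0, -0.002], 'joint_torque': [0.0, -58.342, 1.048, -25.91, 0.012, 0.009, 0.0], 'tool_pos': [161.834, 628.908, 252.392], 'eef_rot': [0.088, 0.702, -0.089, 0.701], 'ft_force': [0.131, -0.065, 0.329], 'moment': [-0.011, 0.006, -0.001], 'width': 0.999}
22.0
scene [[375.30055405   0.         256.60344678]
 [  0.         375.30055405 197.63596569]
 [  0.           0.           1.        ]] 0.03784529779119712 [[0.8235, 0.5672, -0.0094, -429.3637], [0.3516, -0.5234, -0.7762, -197.6322], [-0.4452, 0.6359, -0.6304, 1354.5754], [0.0, 0.0, 0.0, 1.0]]
top [[446.55198953   0.         258.25717668]
 [  0.         446.55198953 193.73211761]
 [  0.           0.           1.        ]] 0.036817070280926574 [[0.0228, -0.9997, -0.0046, -85.1416], [-0.9967, -0.0224, -0.0777, 605.1407], [0.0776, 0.0064, -0.997, 1548.3465], [0.0, 0.0, 0.0, 1.0]]
```

View pics/scene0.png

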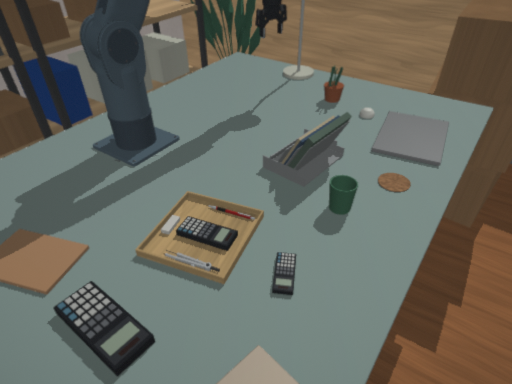

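View pics/top0.png

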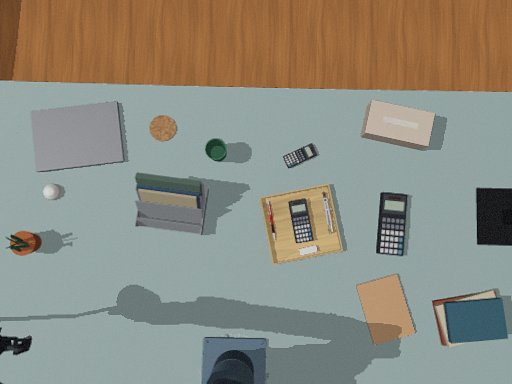

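Top view: three calculators: the tray one at (301,221), a small one at (300,156), a large one at (392,224). The middle-sized one is in the tray. The rack is at (172,205), the cup at (216,150). I'll check this in close crops.

Run:
```python
import cv2,numpy as np
t=cv2.imread("pics/top0.png");s=cv2.imread("pics/scene0.png")
cv2.imwrite("pics/c1.png",cv2.resize(t[180:270,255:350],None,fx=6,fy=6,interpolation=cv2.INTER_CUBIC))
cv2.imwrite("pics/c2.png",cv2.resize(t[165:240,125:220],None,fx=7,fy=7,interpolation=cv2.INTER_CUBIC))
cv2.imwrite("pics/c3.png",cv2.resize(s[105:190,255:360],None,fx=7,fy=7,interpolation=cv2.INTER_CUBIC))
cv2.imwrite("pics/c4.png",cv2.resize(s[185:285,130:270],None,fx=5,fy=5,interpolation=cv2.INTER_CUBIC))
```

```text
(no output)
```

View pics/c1.png

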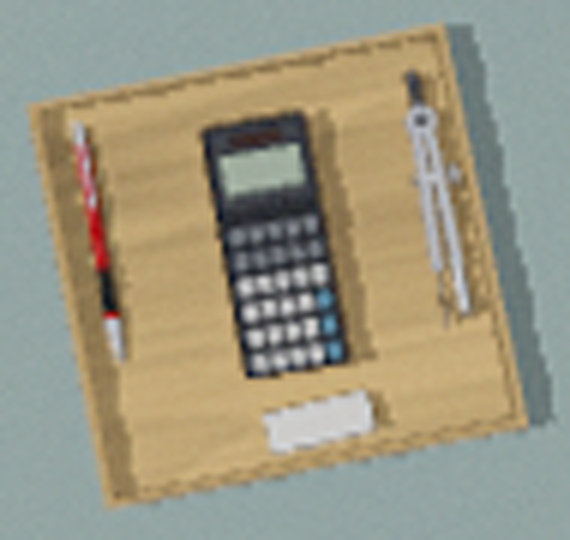

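View pics/c2.png

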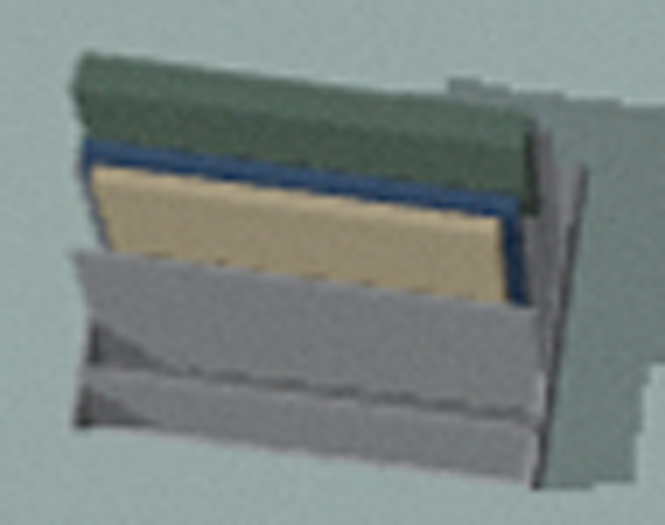

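View pics/c3.png

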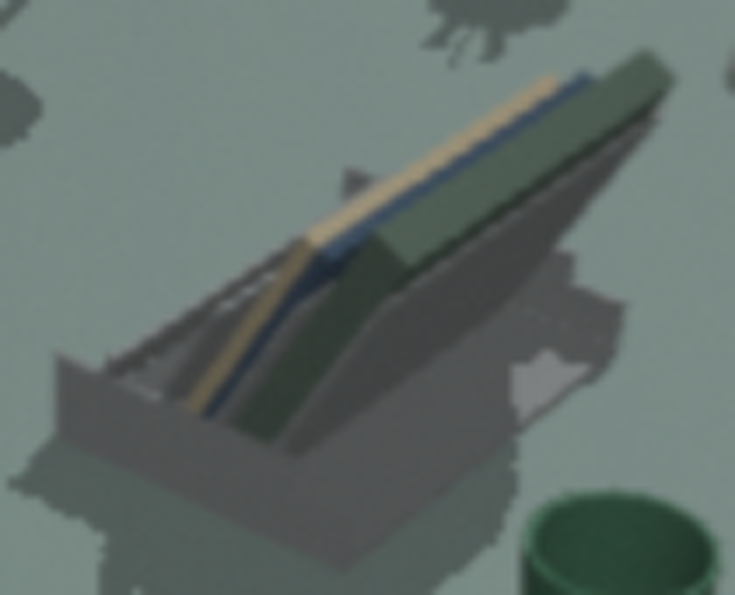

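View pics/c4.png

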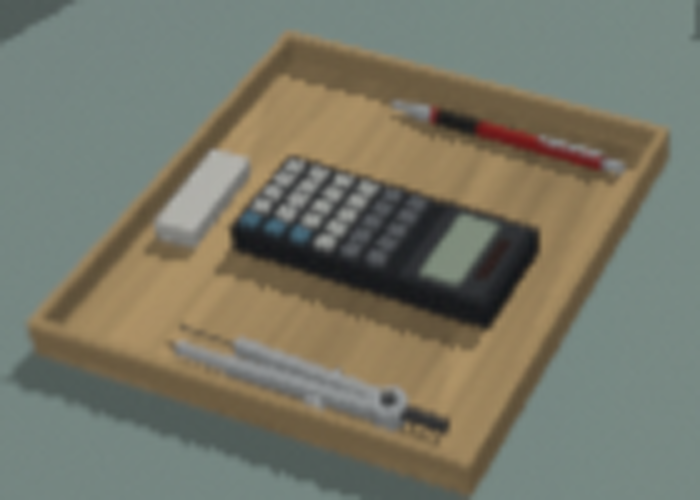

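The crops confirm it: the tray calculator has its display end up in the top image at crop (252,130) and its foot at (298,370). It is neither the largest nor the smallest. The rack's front slot is empty, with the plate top edge running from crop (73,255) to (540,308).

```bash
cat > h.py <<'E'
import cv2,numpy as np,json
from station import state, eyes, ticket, env
def cam(n): return eyes.capture(n)
def ray(c,uv):
    n=cv2.undistortPoints(np.array(uv,float).reshape(-1,1,2),np.array(c["intrinsics"]),np.array([c["k1"],0,0,0,0.]))[:,0]
    V=np.array(c["view"]);R=V[:3,:3];o=-R.T@V[:3,3]
    return o,np.c_[n,np.ones(len(n))]@R
def onz(c,uv,z):
    o,d=ray(c,uv); return o+d*((z-o[2])/d[:,2])[:,None]
def proj(c,P):
    V=np.array(c["view"]); r=cv2.Rodrigues(V[:3,:3])[0]
    return cv2.projectPoints(np.array(P,float).reshape(-1,1,3),r,V[:3,3],np.array(c["intrinsics"]),np.array([c["k1"],0,0,0,0.]))[0][:,0]
def tri(c1,u1,c2,u2):
    o1,d1=ray(c1,[u1]);o2,d2=ray(c2,[u2]);A=np.c_[d1[0],-d2[0]];t=np.linalg.lstsq(A,o2-o1,rcond=None)[0]
    p=o1+d1[0]*t[0];q=o2+d2[0]*t[1];return (p+q)/2,np.linalg.norm(p-q)
E
python3 - <<'E'
from h import *
np.set_printoptions(precision=1,suppress=True)
t=cam("top");s=cam("scene")
f=lambda a,b,k,pts:[(b[0]+(x+.5)/k-.5,b[1]+(y+.5)/k-.5) for x,y in pts]
P=onz(t,f(0,(255,180),6,[(204,125),(304,112),(350,362),(248,378)]),23)
print("calc",P,np.linalg.norm(P-np.roll(P,-1,0),axis=1),P.mean(0))
Ps=onz(s,f(0,(130,185),5,[(540,232),(490,303),(235,232),(293,157)]),23)
print("calc scene",Ps,np.linalg.norm(Ps-np.roll(Ps,-1,0),axis=1),Ps.mean(0))
for P in (P,Ps):
    e=(P[0]+P[1]-P[2]-P[3]) if P is not Ps else P[0]+P[1]-P[2]-P[3]
    print("yaw",np.arctan2(e[1],e[0]))
T=onz(t,f(0,(255,180),6,[(32,105),(445,27),(526,425),(110,505)]),22);print("tray",T,T.mean(0))
E=onz(t,f(0,(255,180),6,[(320,422),(78,125),(122,358),(412,75),(465,312)]),10);print("eraser,pencil2,compass2",E)
pl=onz(t,f(0,(125,165),7,[(73,253),(542,308)]),100.7);print("plate",pl,np.linalg.norm(pl[0]-pl[1]))
lp=onz(t,f(0,(125,165),7,[(82,372),(542,414)]),54);print("lip",lp,np.linalg.norm(lp[0]-lp[1]))
bt=onz(t,f(0,(125,165),7,[(75,428),(540,487)]),46);print("frontbottom",bt,np.linalg.norm(bt[0]-bt[1]))
# scene: near corner of rack right end
r=onz(s,f(0,(255,105),7,[(342,570),(65,432)]),0);print("scene right end bottom",r)
g=onz(s,f(0,(255,105),7,[(58,355)]),46);print("scene right front top corner z46",g)
for P in(pl,lp): print("yaw rack",np.arctan2(P[0]-P[1],1)[:2], np.arctan2(-(P[0]-P[1])[0],(P[0]-P[1])[1]))
C=onz(t,[(216,150)],88);print("cup",C)
E
```

```text
calc [[ 585.8 -178.5   23. ]
 [ 594.7 -236.9   23. ]
 [ 449.7 -265.7   23. ]
 [ 439.1 -206.6   23. ]] [ 59.1 147.8  60.  149.4] [ 517.3 -221.9   23. ]
calc scene [[ 587.1 -181.    23. ]
 [ 596.6 -234.8   23. ]
 [ 457.  -268.4   23. ]
 [ 442.3 -209.    23. ]] [ 54.7 143.6  61.3 147.5] [ 520.7 -223.3   23. ]
yaw 0.19246323897336057
yaw 0.21348399248100947
tray [[ 595.3  -77.5   22. ]
 [ 646.7 -318.9   22. ]
 [ 415.8 -368.    22. ]
 [ 364.1 -127.9   22. ]] [ 505.5 -223.1   22. ]
eraser,pencil2,compass2 [[ 414.1 -250.1   10. ]
 [ 584.9 -104.9   10. ]
 [ 448.6 -133.6   10. ]
 [ 619.  -301.6   10. ]
 [ 480.2 -334.1   10. ]]
plate [[568.3 338.7 100.7]
 [547.  114.6 100.7]] 225.0970668151839
lip [[512.6 344.9  54. ]
 [497.  119.1  54. ]] 226.35695114378424
frontbottom [[485.2 349.3  46. ]
 [461.2 119.9  46. ]] 230.63558988797254
scene right end bottom [[621.  107.4   0. ]
 [461.5 128.8   0. ]]
scene right front top corner z46 [[461.8 122.5  46. ]]
yaw rack [1.5 1.6] -0.09465950492949374
yaw rack [1.5 1.6] -0.06905514120779527
cup [[747.7  75.2  88. ]]
```

```bash
cat >> h.py <<'E'
from scipy.spatial.transform import Rotation as Rn
RY=-0.105; RO=np.array([508.7,231.8,0.]); 
RR=Rn.from_euler('z',RY).as_matrix()
def rk(x,y,z): return RO+RR@np.array([x,y,z],float)
def mkR(tx,ty):
    tx=np.array(tx,float);tx/=np.linalg.norm(tx);ty=np.array(ty,float);ty-=tx*(tx@ty);ty/=np.linalg.norm(ty)
    return np.c_[tx,ty,np.cross(tx,ty)]
def plan(pos,R,s=None):
    s=s or state();R0=Rn.from_quat(s["eef_rot"]);p0=np.array(s["tool_pos"])
    best=None
    for sg in(1,-1):
        Rt=Rn.from_matrix(R@np.diag([1,sg,sg]));rv=(Rt*R0.inv()).as_rotvec()
        print("sg",sg,"shift",np.round(np.array(pos)-p0,1).tolist(),"turn",np.round(rv,3).tolist())
E
python3 - <<'E'
from h import *
s=state();print(Rn.from_quat(s["eef_rot"]).as_matrix().round(3))
up=RR@[.469,0,.883];out=RR@[-.883,0,.469]
R=mkR(-out,RR@[0,1,0])
p=rk(40.7,0,135.6)+np.array([0,0,120]);print(p);plan(p,R)
E
```

```text
[[-0.     0.249  0.968]
 [-0.001  0.968 -0.249]
 [-1.    -0.001  0.   ]]
[549.1758473  227.53434823 255.6       ]
sg 1 shift [387.3, -401.6, 2.9] turn [-0.191, -1.066, 0.133]
sg -1 shift [387.3, -401.6, 2.9] turn [1.532, -0.278, -2.583]
```

>>> carry_out(series=[[[390, -400, 30], [-0.191, -1.066, 0.133], 1], [[390, -400, 30], [-0.191, -1.066, 0.133], 1], [[390, -400, 30], [-0.191, -1.066, 0.133], 1], [[390, -400, 30], [-0.191, -1.066, 0.133], 1], [[390, -400, 30], [-0.191, -1.066, 0.133], 1], [[390, -400, 30], [-0.191, -1.066, 0.133], 1], [[390, -400, 30], [-0.191, -1.066, 0.133], 1], [[390, -400, 30], [-0.191, -1.066, 0.133], 1], [[390, -400, 30], [-0.191, -1.066, 0.133], 1], [[390, -400, 30], [-0.191, -1.066, 0.133], 1], [[390, -400, 30], [-0.191, -1.066, 0.133], 1], [[390, -400, 30], [-0.191, -1.066, 0.133], 1]])

```text
time_s: 1.7
tool_pos: [551.2, 231.1, 282.5]
eef_rot: [0.012, 0.242, -0.049, 0.969]
ft_force: [0.2, -0.6, -0.1]
width: 0.997
```

Run:
```python
from h import *
print(np.round(state()["qpos"],3))
for n in("scene","top"):
    c=cam(n);cv2.imwrite(f"pics/{n}1.png",c["frame"])
```

```text
[-1.425  0.408  0.658  2.346  1.919  0.64  -1.192]
```

View pics/scene1.png

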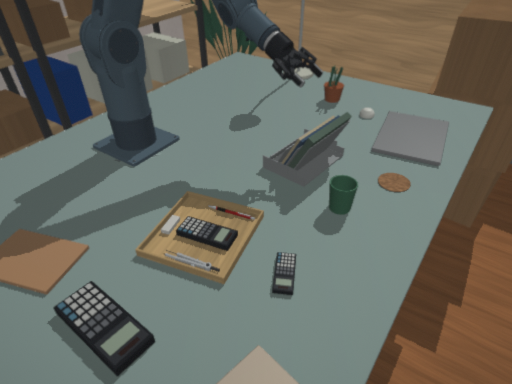

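>>> carry_out(series=[[[-40, 5, -100], [0, 0, 0], 1], [[-40, 5, -100], [0, 0, 0], 1], [[-40, 5, -100], [0, 0, 0], 1]])

```text
time_s: 2.17
tool_pos: [509.6, 237.7, 180.8]
eef_rot: [0.011, 0.243, -0.048, 0.969]
ft_force: [0.1, -0.4, -0.7]
width: 1.001
```

Run:
```python
from h import *
print(np.round(state()["qpos"],3))
```

```text
[-0.998  0.587  0.03   2.395  1.987  0.995 -1.412]
```

Run:
```python
from h import *
t=cam("scene");print(proj(t,[[551.2, 231.1, 282.5],state()["tool_pos"]]))
cv2.imwrite(f"pics/scene2.png",t["frame"])
```

```text
[[310.10497424  77.30345181]
 [296.06233911 106.55228295]]
```

View pics/scene2.png

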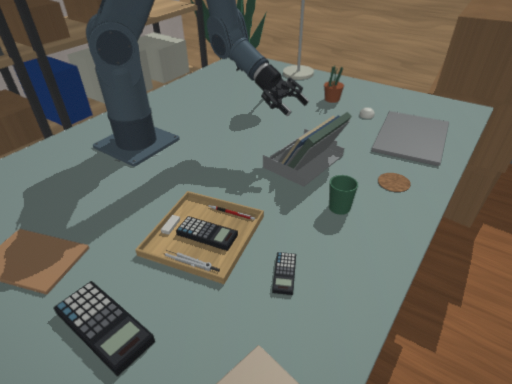

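>>> carry_out(series=[[[20, -7, -30], [0, 0, 0], 1], [[20, -7, -30], [0, 0, 0], 1], [[20, -7, -30], [0, 0, 0], 1]])

```text
time_s: 2.6
tool_pos: [527.8, 232.0, 149.7]
eef_rot: [0.012, 0.245, -0.047, 0.968]
ft_force: [-0.1, 0.1, 0.5]
width: 0.994
```

Run:
```python
from h import *
print(np.round(state()["qpos"],3),state()["tool_pos"])
```

```text
[-0.96   0.676  0.048  2.371  2.082  1.002 -1.495] [527.75535597 231.96439982 149.65973054]
```

```bash
cat >> h.py <<'E'
CY=0.20
CX=np.array([np.cos(CY),np.sin(CY),0]);CYv=np.array([-np.sin(CY),np.cos(CY),0]);CZ=np.array([0,0,1.])
CC=np.array([518.5,-222.4,14.])
RG=mkR(-np.sin(.3)*CX-np.cos(.3)*CZ,CYv)
E
python3 - <<'E'
from h import *
plan(CC+55*CX+[0,0,150-14],RG)
E
```

```text
sg 1 shift [44.6, -443.4, 0.3] turn [-0.072, 1.378, 0.249]
sg -1 shift [44.6, -443.4, 0.3] turn [1.093, 0.058, -2.65]
```

>>> carry_out(series=[[[-20, 0, 60], [0, 0, 0], 1], [[-20, -20, 120], [0, 0, 0], 1], [[0, -80, 130], [0, 0.1, 0], 1], [[20, -140, 130], [-0.02, 0.25, 0.05], 1], [[44, -200, 120], [-0.03, 0.4, 0.1], 1], [[44, -260, 100], [-0.04, 0.55, 0.12], 1], [[44, -320, 80], [-0.04, 0.7, 0.14], 1], [[44, -380, 60], [-0.05, 0.85, 0.16], 1], [[44, -443, 40], [-0.06, 1.0, 0.18], 1], [[44.5, -443.5, 30], [-0.07, 1.15, 0.22], 1], [[44.5, -443.5, 10], [-0.072, 1.3, 0.24], 1], [[44.5, -443.5, 0], [-0.072, 1.378, 0.249], 1]])

```text
time_s: 4.1
tool_pos: [562.6, -121.9, 185.3]
eef_rot: [-0.078, 0.694, 0.014, 0.716]
ft_force: [1.7, 0.7, 0.6]
width: 1.001
```

Run:
```python
from h import *
s=state();print(np.round(s["qpos"],3),s["tool_pos"],s["ft_force"])
plan(CC+55*CX+[0,0,32-14],RG)
t=cam("top");cv2.imwrite("pics/t3.png",cv2.resize(t["frame"][170:280,245:360],None,fx=5,fy=5,interpolation=cv2.INTER_CUBIC))
```

```text
[ 0.523  0.537 -0.575  1.817  0.487  0.881  1.404] [ 562.57290139 -121.87117971  185.31562856] [1.65758533 0.73994729 0.57784209]
sg 1 shift [9.8, -89.6, -153.3] turn [0.037, 0.336, 0.056]
sg -1 shift [9.8, -89.6, -153.3] turn [-0.389, -0.207, -3.026]
```

View pics/t3.png

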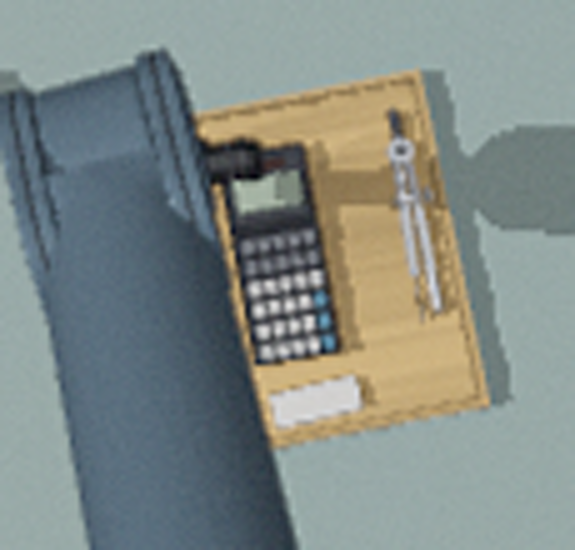

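The arm lagged and is at y -122, still left of the calculator. It must reach the hover point before descending.

>>> carry_out(series=[[[9.8, -89.6, -50], [0.037, 0.336, 0.056], 1], [[9.8, -89.6, -70], [0.037, 0.336, 0.056], 1], [[9.8, -89.6, -90], [0.037, 0.336, 0.056], 1], [[9.8, -89.6, -90], [0.037, 0.336, 0.056], 1], [[9.8, -89.6, -90], [0.037, 0.336, 0.056], 1]])

```text
time_s: 4.78
tool_pos: [574.0, -222.1, 92.2]
eef_rot: [-0.08, 0.804, 0.056, 0.587]
ft_force: [-0.5, 0.4, -0.4]
width: 1.004
```

Run:
```python
from h import *
s=state();print(np.round(s["qpos"],3),s["tool_pos"],s["ft_force"])
plan(CC+55*CX+[0,0,32-14],RG)
t=cam("scene");cv2.imwrite("pics/t4.png",cv2.resize(t["frame"][150:290,120:280],None,fx=5,fy=5,interpolation=cv2.INTER_CUBIC)[:600])
```

```text
[ 0.535  0.876 -0.49   1.475  0.51   1.22   1.648] [ 573.9682039  -222.10851111   92.18109515] [-0.49961504  0.38069822 -0.40975534]
sg 1 shift [-1.6, 10.6, -60.2] turn [0.006, -0.009, 0.005]
sg -1 shift [-1.6, 10.6, -60.2] turn [-0.923, -0.191, -2.99]
```

View pics/t4.png

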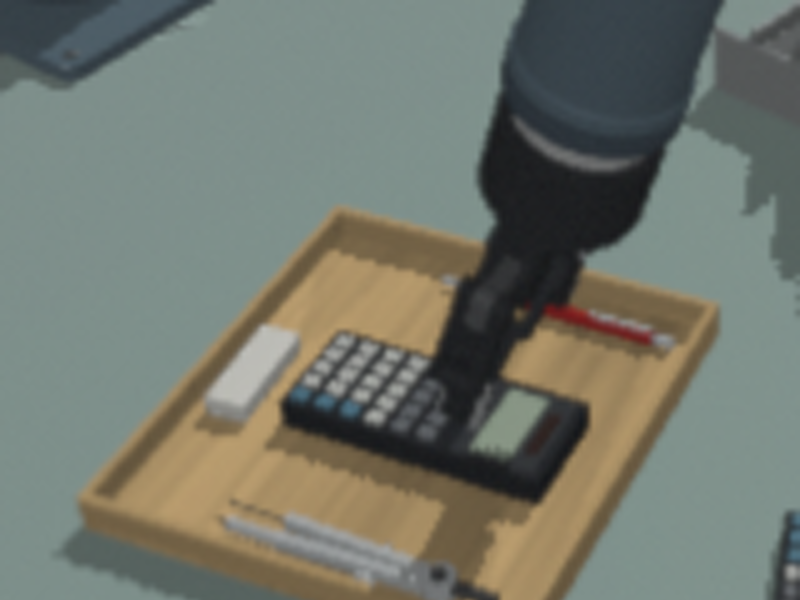

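>>> carry_out(series=[[[-1.6, 10.6, -10], [0.006, -0.009, 0.005], 1], [[-1.6, 10.6, -20], [0.006, -0.009, 0.005], 1], [[-1.6, 10.6, -20], [0.006, -0.009, 0.005], 1]])

```text
time_s: 5.2
tool_pos: [571.7, -211.7, 71.8]
eef_rot: [-0.08, 0.801, 0.059, 0.59]
ft_force: [1.2, 0.3, 0.8]
width: 1.002
```

Run:
```python
from h import *
s=state();print(s["tool_pos"],s["ft_force"],s["joint_velocities"])
plan(CC+55*CX+[0,0,32-14],RG)
```

```text
[ 571.72757035 -211.72827798   71.81032195] [1.19958559 0.26520028 0.84117667] [ 0.00752175 -0.00278503  0.00192607 -0.01775236 -0.00279439  0.00963653
  0.00364315]
sg 1 shift [0.7, 0.3, -39.8] turn [0.0, -0.001, 0.0]
sg -1 shift [0.7, 0.3, -39.8] turn [-0.912, -0.185, -3.0]
```

Centred. Next I descend and look before closing.

>>> carry_out(series=[[[0.7, 0.3, -15], [0, 0, 0], 1], [[0.7, 0.3, -28], [0, 0, 0], 1], [[0.7, 0.3, -36], [0, 0, 0], 1], [[0.7, 0.3, -39], [0, 0, 0], 1], [[0.7, 0.3, -40], [0, 0, 0], 1]])

```text
time_s: 5.82
tool_pos: [572.5, -211.4, 31.6]
eef_rot: [-0.08, 0.801, 0.059, 0.59]
ft_force: [0.5, 0.9, -0.8]
width: 0.998
```

Run:
```python
from h import *
s=state();print(s["tool_pos"],s["ft_force"])
for n,(y,x) in dict(scene=(180,130),top=(175,255)).items():
    t=cam(n);cv2.imwrite(f"pics/g_{n}.png",cv2.resize(t["frame"][y:y+100,x:x+130],None,fx=6,fy=6,interpolation=cv2.INTER_CUBIC)[:600])
```

```text
[ 572.50602352 -211.40481654   31.64836834] [ 0.5403129   0.88898142 -0.75404447]
```

View pics/g_scene.png

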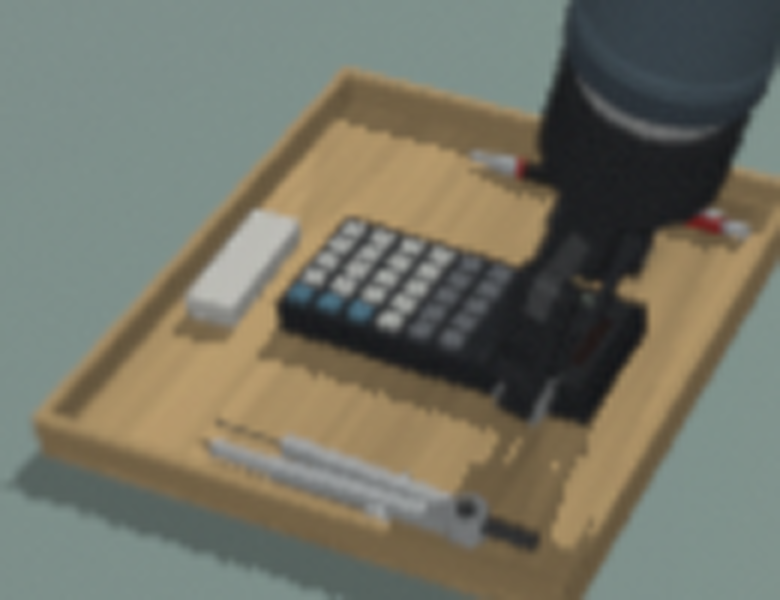

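View pics/g_top.png

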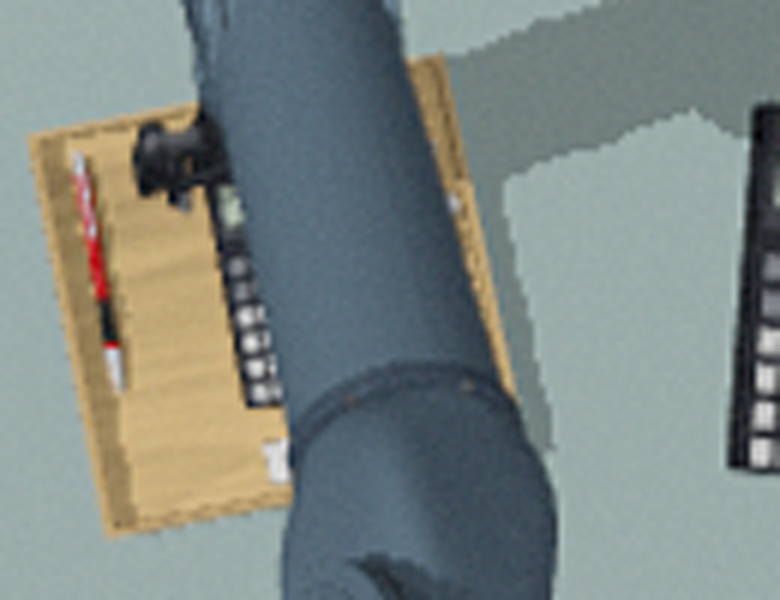

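>>> carry_out(grip_force=60, series=[[[0, 0, -1], [0, 0, 0], 0.8], [[0, 0, -1], [0, 0, 0], 0.7], [[0, 0, -1], [0, 0, 0], 0.6], [[0, 0, -1], [0, 0, 0], 0.5], [[0, 0, -1], [0, 0, 0], 0.4], [[0, 0, -1], [0, 0, 0], 0.4]])

```text
time_s: 6.68
tool_pos: [573.1, -211.5, 31.8]
eef_rot: [-0.08, 0.801, 0.059, 0.59]
ft_force: [0.8, -0.0, 5.5]
width: 0.702
```

Run:
```python
from h import *
s=state();print(s["tool_pos"],s["eef_rot"],s["ft_force"],s["width"])
for n,(y,x) in dict(scene=(180,130)).items():
    t=cam(n);cv2.imwrite(f"pics/g2_{n}.png",cv2.resize(t["frame"][y:y+100,x:x+130],None,fx=6,fy=6,interpolation=cv2.INTER_CUBIC)[:600])
```

```text
[ 573.12495888 -211.47923012   31.77498528] [-0.0804879   0.80086518  0.05891064  0.59047963] [ 7.72413967e-01 -3.34596950e-03  5.51461299e+00] 0.7021626506421016
```

View pics/g2_scene.png

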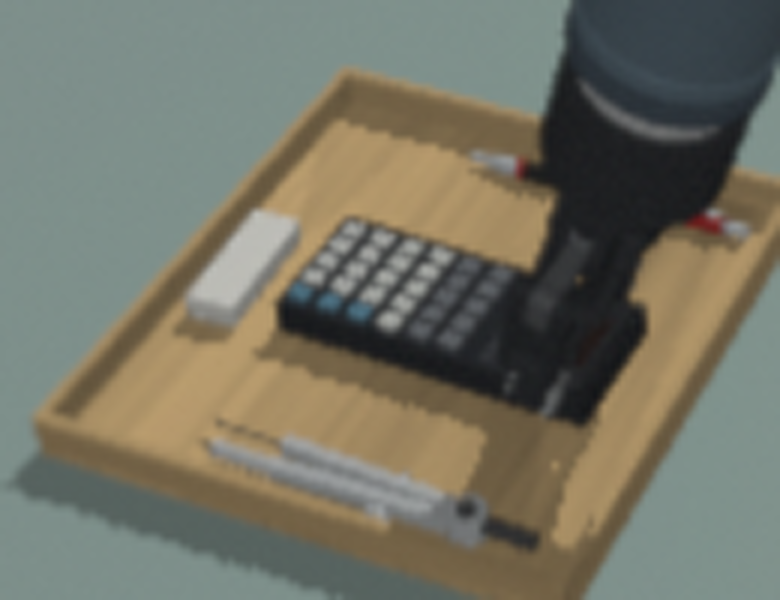

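>>> carry_out(series=[[[0, 0, 10], [0, 0, 0], 0.4], [[0, 0, 25], [0, 0, 0], 0.4], [[0, 0, 45], [0, 0, 0], 0.4], [[0, 0, 70], [0, 0, 0], 0.4], [[0, 0, 95], [0, 0, 0], 0.4], [[0, 0, 115], [0, 0, 0], 0.4], [[0, 0, 120], [0, 0, 0], 0.4], [[0, 0, 120], [0, 0, 0], 0.4], [[0, 0, 120], [0, 0, 0], 0.4]])

```text
time_s: 7.85
tool_pos: [572.5, -211.4, 150.8]
eef_rot: [-0.08, 0.801, 0.059, 0.59]
ft_force: [-0.2, -0.1, -1.8]
width: 0.703
```

Run:
```python
from h import *
s=state();print(s["tool_pos"],s["eef_rot"],s["ft_force"],s["width"],s["qpos"])
for n,(y,x) in dict(scene=(120,130),top=(160,250)).items():
    t=cam(n);cv2.imwrite(f"pics/l_{n}.png",cv2.resize(t["frame"][y:y+120,x:x+160],None,fx=5,fy=5,interpolation=cv2.INTER_CUBIC)[:600])
```

```text
[ 572.50823652 -211.40841817  150.78435092] [-0.08031531  0.80133855  0.05914756  0.58983688] [-0.17749399 -0.09160114 -1.79976751] 0.7034964093168679 [ 0.54438878  0.79462647 -0.52087865  1.47390107  0.4725707   1.29065853
  1.66679451]
```

View pics/l_scene.png

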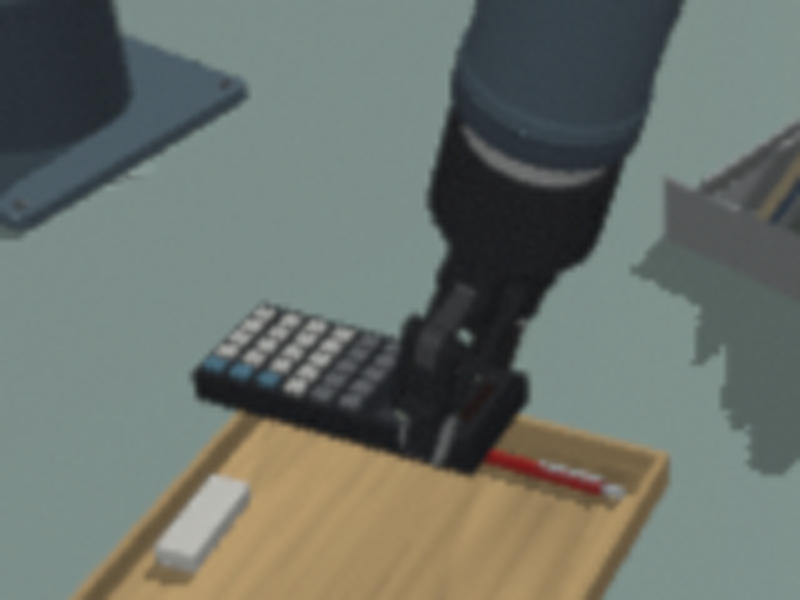

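View pics/l_top.png

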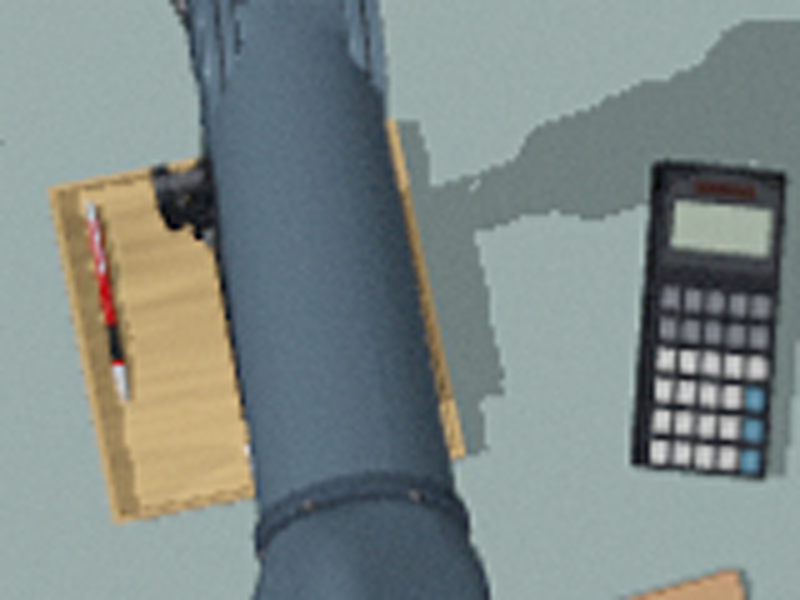

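```bash
cat >> h.py <<'E'
# calc in tool frame from grasp
_Rg=Rn.from_quat([-0.0804879,0.80086518,0.05891064,0.59047963]).as_matrix();_pg=np.array([573.12,-211.48,31.77])
_Rc=mkR(CX,CYv)
T_R=_Rg.T@_Rc; T_p=_Rg.T@(CC-_pg); T_p[1]=0
def calc(s=None):
    s=s or state();R=Rn.from_quat(s["eef_rot"]).as_matrix();p=np.array(s["tool_pos"])
    return p+R@T_p,R@T_R
def rep(s=None):
    c,R=calc(s);f=c-75*R[:,0];fr=RR.T@(f-RO);Q=RR.T@R
    print("calc c",c.round(1),"foot in rack",fr.round(1),"x",Q[:,0].round(3),"tilt",round(float(np.arccos(Q[2,2])),3),"ydev",np.round(np.arccos(abs(Q[1,1])),3))
def goal(fx,fy,fz,theta=np.radians(62)):
    # tool pose so that foot at rack (fx,fy,fz), calc x pitched up theta
    Rc=RR@np.c_[[np.cos(theta),0,np.sin(theta)],[0,1,0],[-np.sin(theta),0,np.cos(theta)]]
    c=rk(fx,fy,fz)+75*Rc[:,0];Rt=Rc@T_R.T
    return c-Rt@T_p,Rt
E
python3 - <<'E'
from h import *
np.set_printoptions(suppress=True,precision=1)
print("T_p",T_p); rep()
c,R=calc();s=cam("scene")
P=[c+R@np.array(v) for v in [(-75,31,9),(-75,-31,9),(75,-31,9),(75,31,9)]]
print((proj(s,P)-[130,120]+.5)*5)
print("now foot z",(c-75*R[:,0]))
for h in (80,):
    p,Rt=goal(-8,0,12+h);print(p,Rt[:,0]);plan(p,Rt)
E
```

```text
T_p [ 33.4   0.  -48. ]
calc c [ 518.  -222.4  133.2] foot in rack [ -14.7 -473.3  133.3] x [ 1.   0.3 -0. ] tilt 0.002 ydev 0.305
[[260.6 299.2]
 [190.8 370.8]
 [472.8 450. ]
 [532.1 370.9]]
now foot z [ 444.5 -237.3  133.3]
[546.2 227.9 215.7] [ 0.7 -0.1 -0.7]
sg 1 shift [-26.6, 439.2, 64.8] turn [0.051, -1.086, -0.275]
sg -1 shift [-26.6, 439.2, 64.8] turn [-0.684, -0.032, 2.761]
```

The lifted calculator matches its predicted corners to about 1 px, so it is level and centred in the grip. Next waypoint is in front of and above the lip.

Run:
```python
from h import *
p,Rt=goal(-40,0,115);print(p);plan(p,Rt)
```

```text
[514.33939241 231.20788858 238.74435807]
sg 1 shift [-58.4, 442.6, 87.8] turn [0.051, -1.086, -0.275]
sg -1 shift [-58.4, 442.6, 87.8] turn [-0.684, -0.032, 2.761]
```

>>> carry_out(series=[[[0, 20, 20], [0, -0.05, 0], 0.4], [[-5, 55, 45], [0, -0.15, -0.02], 0.4], [[-10, 90, 70], [0.01, -0.25, -0.05], 0.4], [[-20, 125, 88], [0.015, -0.35, -0.08], 0.4], [[-30, 160, 100], [0.02, -0.45, -0.1], 0.4], [[-40, 195, 100], [0.025, -0.55, -0.13], 0.4], [[-45, 230, 100], [0.03, -0.65, -0.16], 0.4], [[-50, 265, 100], [0.035, -0.75, -0.19], 0.4], [[-55, 300, 100], [0.04, -0.85, -0.21], 0.4], [[-58, 330, 100], [0.045, -0.95, -0.24], 0.4], [[-58, 360, 100], [0.05, -1.03, -0.26], 0.4], [[-58, 390, 95], [0.051, -1.086, -0.275], 0.4]])

```text
time_s: 9.5
tool_pos: [513.6, 134.2, 243.4]
eef_rot: [0.002, 0.427, -0.058, 0.902]
ft_force: [0.7, -0.8, -2.2]
width: 0.703
```

Run:
```python
from h import *
s=state();print(s["ft_force"],s["width"],s["qpos"]);rep(s)
p,Rt=goal(-40,0,115);plan(p,Rt)
```

```text
[ 0.72593753 -0.81562697 -2.17346801] 0.7029589543796361 [-0.16713873  0.21423976 -0.4818461   2.30485369  1.41817381  0.56678507
 -0.36172767]
calc c [497.6 133.3 187.1] foot in rack [ -42.  -102.   124.5] x [0.55  0.038 0.834] tilt 0.989 ydev 0.046
sg 1 shift [0.8, 97.0, -4.6] turn [0.036, -0.098, 0.002]
sg -1 shift [0.8, 97.0, -4.6] turn [-2.069, 0.273, 2.307]
```

>>> carry_out(series=[[[0.8, 35, -2], [0.01, -0.03, 0], 0.4], [[0.8, 65, -4.6], [0.02, -0.07, 0], 0.4], [[0.8, 85, -4.6], [0.036, -0.098, 0.002], 0.4], [[0.8, 97, -4.6], [0.036, -0.098, 0.002], 0.4], [[0.8, 97, -4.6], [0.036, -0.098, 0.002], 0.4], [[0.8, 97, -4.6], [0.036, -0.098, 0.002], 0.4], [[0.8, 97, -4.6], [0.036, -0.098, 0.002], 0.4]])

```text
time_s: 10.38
tool_pos: [514.6, 230.0, 238.9]
eef_rot: [0.021, 0.384, -0.05, 0.922]
ft_force: [0.3, 0.8, -1.1]
width: 0.707
```

```bash
cat > look.py <<'E'
import sys
from h import *
s=state();print(np.round(s["tool_pos"],1),np.round(s["ft_force"],2),round(s["width"],3),np.round(s["qpos"],2));rep(s)
for n,(y,x) in dict(scene=(60,230),top=(140,110)).items():
    t=cam(n);cv2.imwrite(f"pics/{sys.argv[1]}_{n}.png",cv2.resize(t["frame"][y:y+130,x:x+140],None,fx=4.5,fy=4.5,interpolation=cv2.INTER_CUBIC))
    c,R=calc(s);P=[c+R@np.array(v) for v in [(-75,31,9),(-75,-31,9),(-75,31,-9),(-75,-31,-9),(75,-31,9),(75,-31,-9)]]
    print(n,((proj(t,P)-[x,y]+.5)*4.5).round(0).tolist())
E
python3 look.py a; python3 -c "
from h import *
plan(*goal(-40,0,115))"
```

```text
[514.6 230.  238.9] [ 0.35  0.81 -1.05] 0.707 [-0.34  0.33 -0.55  2.25  1.55  0.77 -0.66]
calc c [504.2 231.2 181.4] foot in rack [-39.5  -1.  115.1] x [ 0.469 -0.001  0.883] tilt 1.083 ydev 0.002
scene [[263.0, 259.0], [210.0, 290.0], [280.0, 276.0], [228.0, 307.0], [302.0, 137.0], [321.0, 156.0]]
top [[200.0, 418.0], [285.0, 429.0], [206.0, 396.0], [290.0, 407.0], [261.0, 326.0], [267.0, 303.0]]
sg 1 shift [-0.2, 0.8, -0.2] turn [-0.0, 0.0, 0.001]
sg -1 shift [-0.2, 0.8, -0.2] turn [2.201, -0.235, -2.228]
```

View pics/a_scene.png

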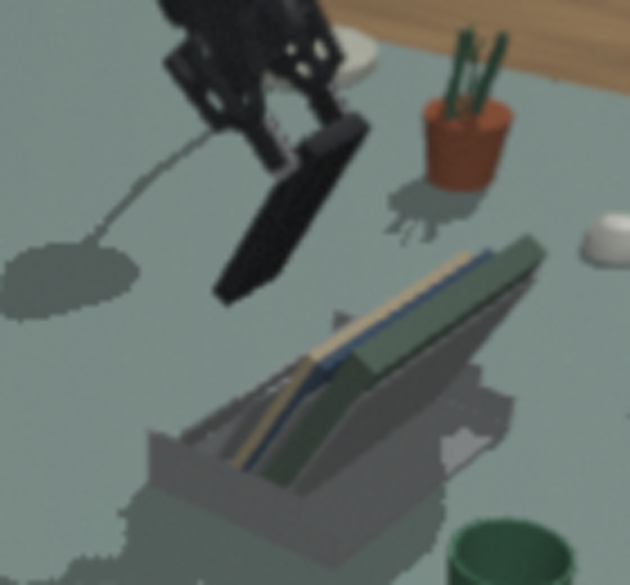

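View pics/a_top.png

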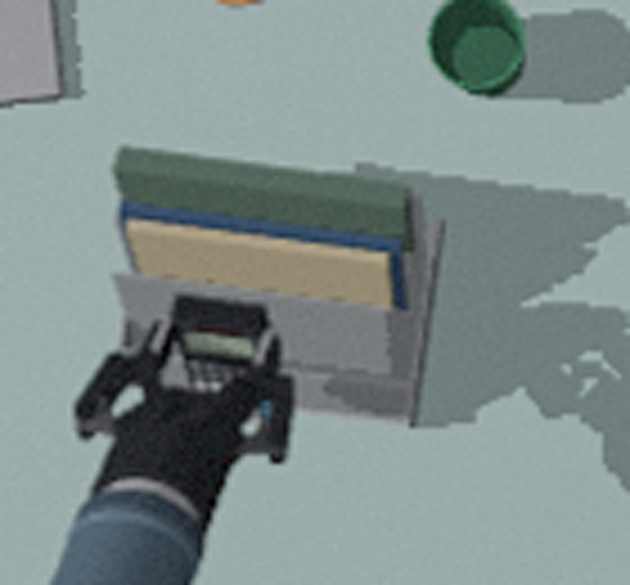

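Run:
```python
from h import *
p0=np.array(state()["tool_pos"])
for d in (80,60,45): 
    plan(*goal(-11+.469*d,0,13.8+.883*d))
```

```text
sg 1 shift [65.9, -6.2, -30.7] turn [-0.0, 0.0, 0.001]
sg -1 shift [65.9, -6.2, -30.7] turn [2.201, -0.235, -2.228]
sg 1 shift [56.6, -5.2, -48.4] turn [-0.0, 0.0, 0.001]
sg -1 shift [56.6, -5.2, -48.4] turn [2.201, -0.235, -2.228]
sg 1 shift [49.6, -4.4, -61.6] turn [-0.0, 0.0, 0.001]
sg -1 shift [49.6, -4.4, -61.6] turn [2.201, -0.235, -2.228]
```

>>> carry_out(series=[[[15, -1.5, -5], [0, 0, 0], 0.4], [[35, -3.5, -14], [0, 0, 0], 0.4], [[50, -5, -22], [0, 0, 0], 0.4], [[62, -6, -28], [0, 0, 0], 0.4], [[66, -6.2, -30.7], [0, 0, 0.001], 0.4], [[64, -6, -34], [0, 0, 0.001], 0.4], [[60, -5.6, -42], [0, 0, 0.001], 0.4], [[56.6, -5.2, -48.4], [0, 0, 0.001], 0.4], [[56.6, -5.2, -48.4], [0, 0, 0.001], 0.4]])

```text
time_s: 11.6
tool_pos: [570.3, 225.4, 189.7]
eef_rot: [0.02, 0.384, -0.049, 0.922]
ft_force: [-0.6, 0.8, -2.1]
width: 0.704
```

```bash
python3 look.py b
```

```text
[570.3 225.4 189.7] [-0.58  0.79 -2.07] 0.704 [-0.31  0.49 -0.49  2.18  1.74  0.75 -0.75]
calc c [559.8 226.4 132.1] foot in rack [16.1 -0.1 66. ] x [0.47  0.001 0.883] tilt 1.081 ydev 0.001
scene [[321.0, 341.0], [271.0, 375.0], [338.0, 359.0], [288.0, 393.0], [369.0, 232.0], [388.0, 251.0]]
top [[226.0, 344.0], [307.0, 354.0], [231.0, 324.0], [312.0, 334.0], [286.0, 249.0], [291.0, 227.0]]
```

View pics/b_scene.png

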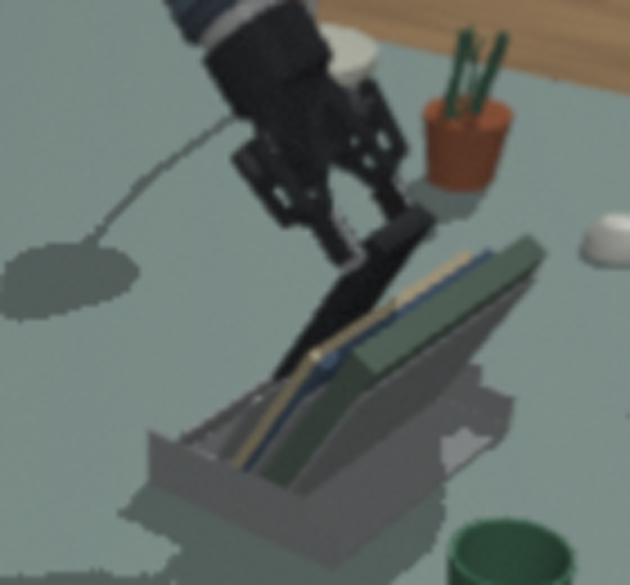

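View pics/b_top.png

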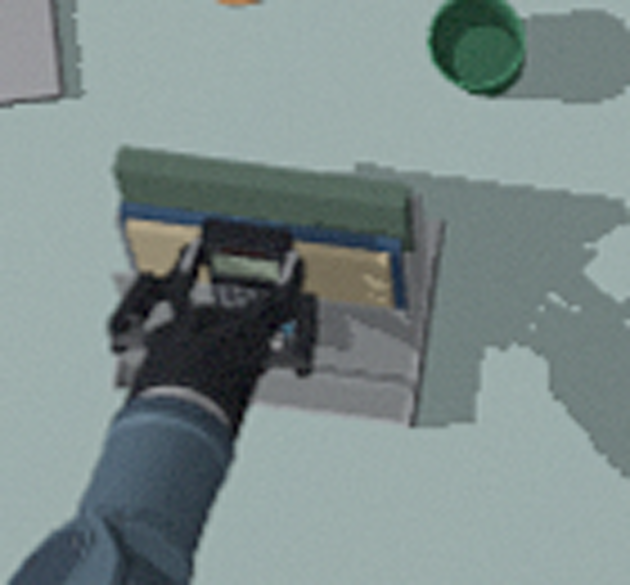

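Run:
```python
from h import *
for d in (40,25,10,0): 
    plan(*goal(-11+.469*d,0,13.8+.883*d))
```

```text
sg 1 shift [-9.2, 0.8, -17.6] turn [0.0, 0.0, -0.0]
sg -1 shift [-9.2, 0.8, -17.6] turn [-2.202, 0.234, 2.229]
sg 1 shift [-16.2, 1.6, -30.9] turn [0.0, 0.0, -0.0]
sg -1 shift [-16.2, 1.6, -30.9] turn [-2.202, 0.234, 2.229]
sg 1 shift [-23.2, 2.3, -44.1] turn [0.0, 0.0, -0.0]
sg -1 shift [-23.2, 2.3, -44.1] turn [-2.202, 0.234, 2.229]
sg 1 shift [-27.9, 2.8, -53.0] turn [0.0, 0.0, -0.0]
sg -1 shift [-27.9, 2.8, -53.0] turn [-2.202, 0.234, 2.229]
```

>>> carry_out(series=[[[-2, 0.2, -4], [0, 0, 0], 0.4], [[-4.5, 0.4, -8.5], [0, 0, 0], 0.4], [[-7, 0.6, -13], [0, 0, 0], 0.4], [[-9.2, 0.8, -17.6], [0, 0, 0], 0.4], [[-9.2, 0.8, -17.6], [0, 0, 0], 0.4]])

```text
time_s: 12.32
tool_pos: [561.5, 226.1, 172.3]
eef_rot: [0.02, 0.384, -0.049, 0.922]
ft_force: [0.5, -0.5, -0.1]
width: 0.704
```

```bash
python3 -c "
from h import *
s=state();print(s['ft_force'],s['moment'],s['width']);rep(s)"
```

```text
[ 0.54172715 -0.51215448 -0.11407659] [0.09296578 0.95147955 0.03164441] 0.7041672877590617
calc c [551.  227.2 114.8] foot in rack [ 7.3 -0.2 48.6] x [0.47  0.001 0.883] tilt 1.082 ydev 0.001
```

>>> carry_out(series=[[[-2, 0.2, -4], [0, 0, 0], 0.4], [[-4.5, 0.4, -8.5], [0, 0, 0], 0.4], [[-7, 0.7, -13.2], [0, 0, 0], 0.4], [[-7, 0.7, -13.2], [0, 0, 0], 0.4]])

```text
time_s: 12.82
tool_pos: [554.0, 226.8, 158.5]
eef_rot: [0.02, 0.384, -0.049, 0.922]
ft_force: [0.2, 0.7, -2.3]
width: 0.704
```

```bash
python3 look.py c; python3 -c "
from h import *
print(state()['moment'])
for d in (10,0): 
    plan(*goal(-11+.469*d,0,13.8+.883*d))"
```

```text
[554.  226.8 158.5] [ 0.16  0.67 -2.34] 0.704 [-0.33  0.55 -0.5   2.22  1.82  0.81 -0.87]
calc c [543.5 227.8 101. ] foot in rack [-0.2 -0.4 34.8] x [0.471 0.001 0.882] tilt 1.081 ydev 0.001
scene [[300.0, 371.0], [251.0, 405.0], [317.0, 388.0], [267.0, 422.0], [344.0, 269.0], [363.0, 288.0]]
top [[232.0, 366.0], [312.0, 376.0], [237.0, 346.0], [317.0, 356.0], [292.0, 275.0], [297.0, 254.0]]
[ 0.11998633  0.91109821 -0.01197507]
sg 1 shift [-6.7, 0.8, -12.7] turn [0.001, -0.0, -0.001]
sg -1 shift [-6.7, 0.8, -12.7] turn [-2.2, 0.234, 2.229]
sg 1 shift [-11.3, 1.3, -21.5] turn [0.001, -0.0, -0.001]
sg -1 shift [-11.3, 1.3, -21.5] turn [-2.2, 0.234, 2.229]
```

View pics/c_top.png

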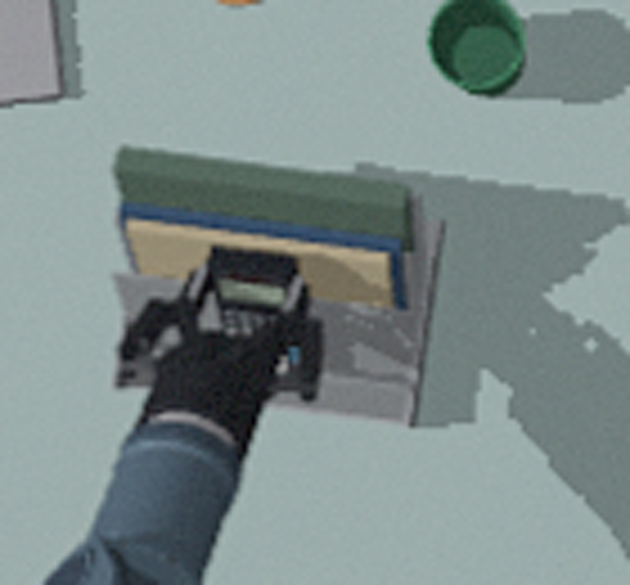

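View pics/c_scene.png

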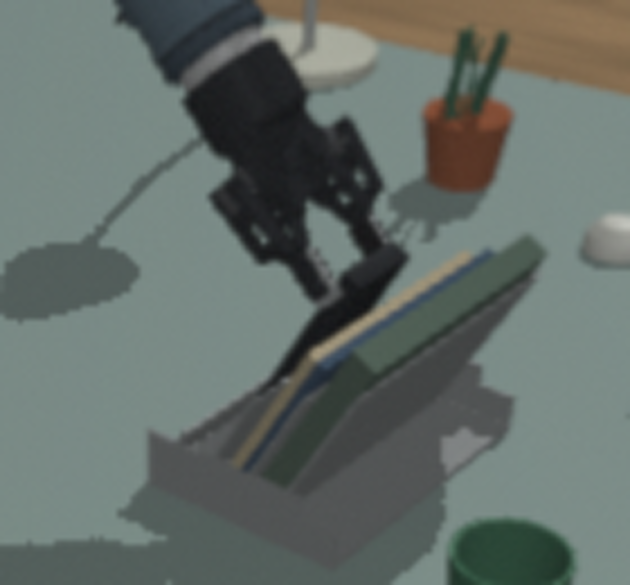

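The rack hasn't moved: its right front corner is still at (412,425) in the top crop. The foot is in the slot with no contact, so I continue slowly.

>>> carry_out(series=[[[-2, 0.2, -4], [0, 0, 0], 0.4], [[-4.2, 0.5, -8], [0, 0, 0], 0.4], [[-6.7, 0.8, -12.7], [0, 0, 0], 0.4], [[-6.7, 0.8, -12.7], [0, 0, 0], 0.4]])

```text
time_s: 13.42
tool_pos: [547.3, 227.6, 145.7]
eef_rot: [0.02, 0.384, -0.049, 0.922]
ft_force: [-0.1, -0.1, -1.1]
width: 0.702
```

```bash
python3 -c "
from h import *
s=state();print(s['ft_force'],s['moment'],s['width']);rep(s)"
```

```text
[-0.1393794  -0.08864853 -1.08604791] [ 0.18437205  0.86066008 -0.00454184] 0.701592078579563
calc c [536.8 228.7  88.2] foot in rack [-7.  -0.3 22. ] x [0.471 0.002 0.882] tilt 1.081 ydev 0.002
```

>>> carry_out(series=[[[-1, 0.1, -2], [0, 0, 0], 0.4], [[-2, 0.2, -4], [0, 0, 0], 0.4], [[-2, 0.2, -4], [0, 0, 0], 0.4]])

```text
time_s: 13.8
tool_pos: [545.2, 227.8, 141.5]
eef_rot: [0.019, 0.385, -0.049, 0.922]
ft_force: [0.7, 0.2, -1.3]
width: 0.703
```

```bash
python3 -c "
from h import *
s=state();print(s['ft_force'],s['moment'],s['width']);rep(s)"
```

```text
[ 0.70997185  0.18051623 -1.33449953] [0.09435879 0.94015573 0.05308019] 0.7026329825953054
calc c [534.7 228.8  84. ] foot in rack [-9.2 -0.4 17.9] x [0.471 0.002 0.882] tilt 1.08 ydev 0.002
```

>>> carry_out(series=[[[-0.5, 0.1, -1], [0, 0, 0], 0.4], [[-1, 0.1, -2], [0, 0, 0], 0.4], [[-1, 0.1, -2], [0, 0, 0], 0.4]])

```text
time_s: 14.18
tool_pos: [544.1, 227.9, 139.5]
eef_rot: [0.019, 0.385, -0.049, 0.922]
ft_force: [-0.3, -0.4, -1.1]
width: 0.703
```

>>> carry_out(series=[[[-0.5, 0.1, -1], [0, 0, 0], 0.4], [[-0.8, 0.1, -1.5], [0, 0, 0], 0.4], [[-0.8, 0.1, -1.5], [0, 0, 0], 0.4]])

```text
time_s: 14.55
tool_pos: [543.3, 228.0, 137.9]
eef_rot: [0.019, 0.385, -0.049, 0.922]
ft_force: [0.4, -0.3, -1.8]
width: 0.705
```

```bash
python3 -c "
from h import *
s=state();print(s['ft_force'],s['moment'],s['width']);rep(s)"
```

```text
[ 0.42444795 -0.25996151 -1.77150884] [0.12636229 0.95566197 0.03892448] 0.705068632183564
calc c [532.7 229.   80.4] foot in rack [-11.1  -0.4  14.2] x [0.471 0.002 0.882] tilt 1.08 ydev 0.002
```

>>> carry_out(series=[[[-0.3, 0, -0.7], [0, 0, 0], 0.4], [[-0.5, 0, -1.2], [0, 0, 0], 0.4], [[-0.5, 0, -1.2], [0, 0, 0], 0.4]])

```text
time_s: 14.92
tool_pos: [543.4, 228.0, 137.3]
eef_rot: [0.019, 0.384, -0.049, 0.922]
ft_force: [1.2, -0.7, 2.0]
width: 0.703
```

>>> carry_out(series=[[[-0.3, 0, -0.7], [0, 0, 0], 0.4], [[-0.5, 0, -1.2], [0, 0, 0], 0.4], [[-0.5, 0, -1.2], [0, 0, 0], 0.4]])

```text
time_s: 15.3
tool_pos: [543.9, 228.0, 137.0]
eef_rot: [0.02, 0.383, -0.049, 0.922]
ft_force: [2.1, -1.6, 6.2]
width: 0.705
```

```bash
python3 look.py d; python3 -c "
from h import *
s=state();print(s['ft_force'],s['moment'],s['width'])"
```

```text
[543.9 228.  137. ] [ 2.13 -1.62  6.19] 0.705 [-0.35  0.6  -0.5   2.24  1.88  0.85 -0.95]
calc c [533.6 229.1  79.5] foot in rack [-10.   -0.2  13.2] x [0.467 0.001 0.884] tilt 1.085 ydev 0.001
scene [[289.0, 392.0], [239.0, 425.0], [305.0, 408.0], [256.0, 442.0], [329.0, 293.0], [348.0, 312.0]]
top [[236.0, 379.0], [315.0, 389.0], [241.0, 359.0], [320.0, 369.0], [295.0, 291.0], [300.0, 270.0]]
[ 2.40396779 -0.37305152  5.96796826] [-0.35510628 -0.22486547  0.00962793] 0.7026787116492821
```

View pics/d_scene.png

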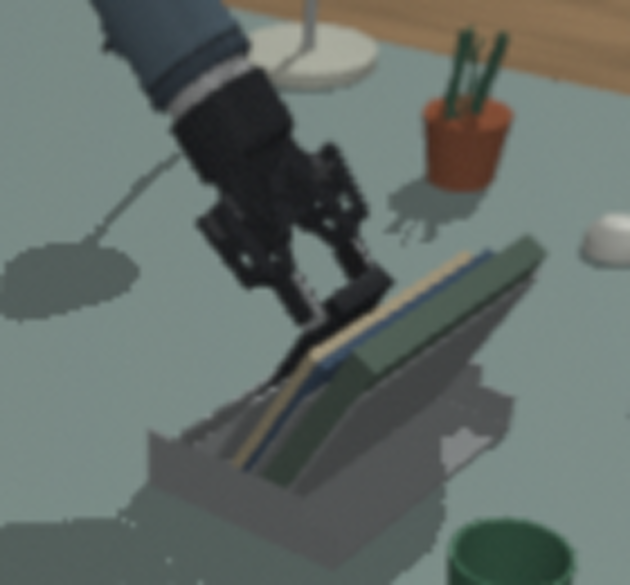

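View pics/d_top.png

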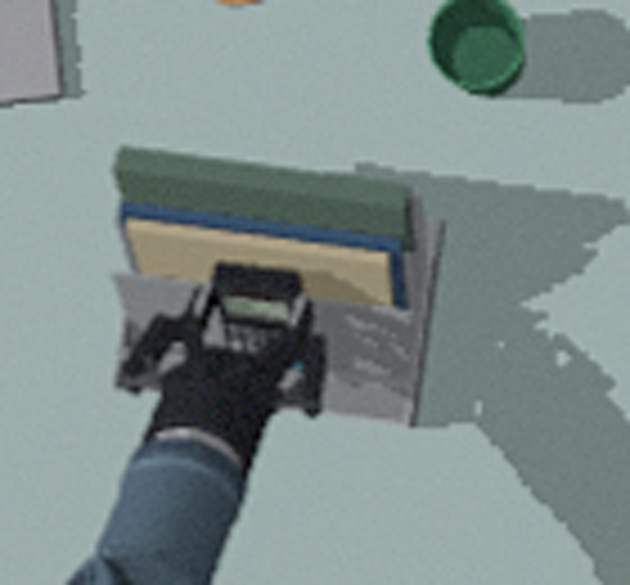

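>>> carry_out(series=[[[0.9, -0.1, -0.3], [0, 0, 0], 0.4], [[1.8, -0.2, -0.7], [0, 0, 0], 0.4], [[1.8, -0.2, -0.7], [0, 0, 0], 0.4], [[1.8, -0.2, -0.7], [0, 0, 0], 0.4]])

```text
time_s: 15.9
tool_pos: [545.3, 228.0, 136.3]
eef_rot: [0.019, 0.383, -0.049, 0.922]
ft_force: [-1.9, -0.7, 5.7]
width: 0.698
```

```bash
python3 -c "
from h import *
s=state();print(s['ft_force'],s['moment'],s['width']);rep(s)"
```

```text
[-1.87250702 -0.73431163  5.70812898] [-0.23988702  0.34984248 -0.17688067] 0.698040531998633
calc c [535.  229.   78.8] foot in rack [-8.6 -0.2 12.5] x [0.468 0.001 0.884] tilt 1.084 ydev 0.001
```

It is seated at rack (-8.6, 12.5), with the floor bearing about 7 N and light plate contact. Next I release.

>>> carry_out(grip_force=20, series=[[[0, 0, 0.3], [0, 0, 0], 0.6], [[0, 0, 0.3], [0, 0, 0], 0.68], [[0, 0, 0.3], [0, 0, 0], 0.74], [[0, 0, 0.3], [0, 0, 0], 0.8], [[0, 0, 0.3], [0, 0, 0], 0.9], [[0, 0, 0.3], [0, 0, 0], 0.95], [[0, 0, 0.3], [0, 0, 0], 0.95]])

```text
time_s: 16.77
tool_pos: [545.3, 227.9, 136.6]
eef_rot: [0.019, 0.383, -0.049, 0.922]
ft_force: [1.2, 0.1, 0.3]
width: 0.949
```

```bash
python3 look.py e; python3 -c "
from h import *
print(Rn.from_quat(state()['eef_rot']).as_matrix()[:,0])"
```

```text
[545.3 227.9 136.6] [1.17 0.09 0.3 ] 0.949 [-0.35  0.6  -0.5   2.24  1.88  0.85 -0.95]
calc c [535.  228.9  79. ] foot in rack [-8.6 -0.2 12.7] x [0.468 0.001 0.884] tilt 1.084 ydev 0.001
scene [[290.0, 393.0], [240.0, 426.0], [306.0, 409.0], [257.0, 444.0], [331.0, 295.0], [349.0, 313.0]]
top [[236.0, 377.0], [315.0, 387.0], [242.0, 357.0], [320.0, 367.0], [295.0, 289.0], [301.0, 268.0]]
[ 0.70212814 -0.07496493 -0.70809345]
```

View pics/e_scene.png

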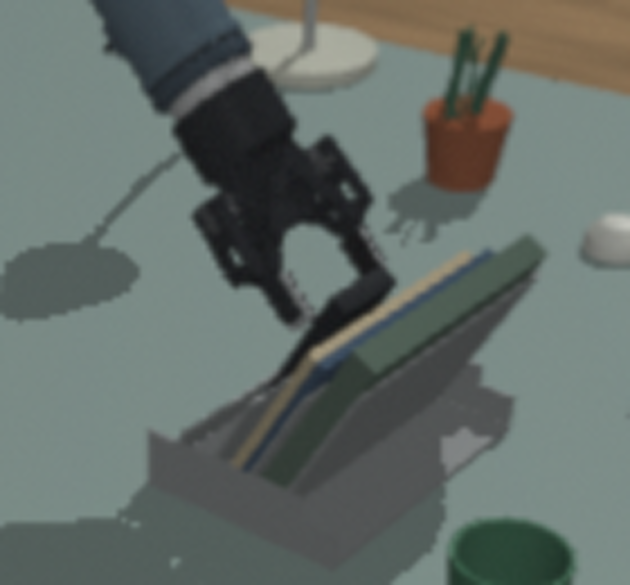

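View pics/e_top.png

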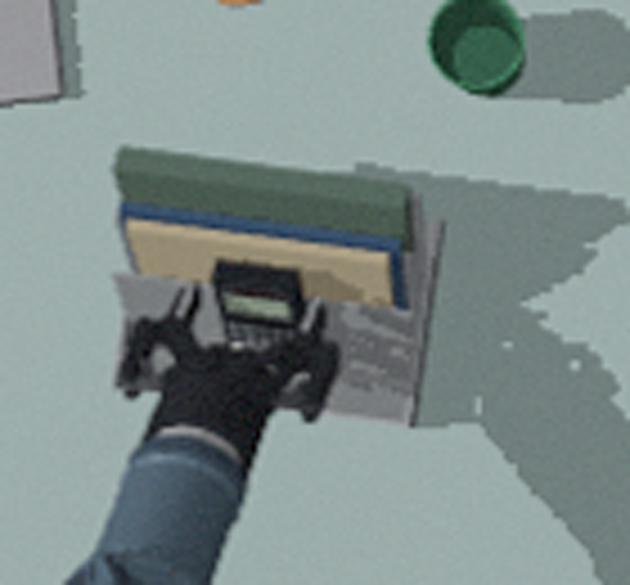

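The fingers are clear on both sides and the calculator hasn't moved. I retreat along the tool axis.

>>> carry_out(series=[[[-7, 0.7, 7], [0, 0, 0], 0.95], [[-18, 1.8, 18], [0, 0, 0], 0.95], [[-32, 3, 32], [0, 0, 0], 0.95], [[-50, 5, 52], [0, 0, 0], 0.95], [[-60, 6, 80], [0, 0, 0], 0.95], [[-60, 6, 120], [0, 0, 0], 0.95], [[-60, -40, 160], [0, 0, 0], 0.95], [[-60, -100, 180], [0, 0, 0], 0.95], [[-60, -160, 180], [0, 0, 0], 0.95], [[-60, -200, 180], [0, 0, 0], 0.95], [[-60, -200, 180], [0, 0, 0], 0.95], [[-60, -200, 180], [0, 0, 0], 0.95]])

```text
time_s: 18.38
tool_pos: [487.5, 42.3, 319.4]
eef_rot: [0.02, 0.383, -0.048, 0.922]
ft_force: [-0.1, -0.6, -0.4]
width: 0.95
```

```bash
python3 look.py f
python3 - <<'E'
from h import *
t=cam("top");a=cv2.imread("pics/top0.png")
d=cv2.absdiff(a,t["frame"]).max(2)
cv2.imwrite("pics/ftop.png",t["frame"])
# predicted seated corners
up=RR@[.469,0,.883];out=RR@[-.883,0,.469]
f=rk(-8,0,12)
P=[f+150*up+s*31*RR[:,1]+k*out for s in(1,-1) for k in(9,-9)]
print(((proj(t,P)-[110,140]+.5)*4.5).round(0).tolist())
for nm,(x0,y0,x1,y1) in dict(cup=(200,130,235,168),rackright=(200,178,215,240),rackback=(130,168,170,200)).items(): print(nm,d[y0:y1,x0:x1].mean())
E
```

```text
[487.5  42.3 319.4] [-0.08 -0.56 -0.42] 0.95 [ 0.7  -0.09 -1.01  2.39  1.28  0.24 -0.06]
calc c [477.2  43.4 261.9] foot in rack [ -46.7 -190.6  195.6] x [ 0.468 -0.     0.884] tilt 1.084 ydev 0.001
scene [[81.0, 247.0], [15.0, 282.0], [100.0, 266.0], [34.0, 303.0], [96.0, 102.0], [118.0, 124.0]]
top [[444.0, 465.0], [534.0, 476.0], [449.0, 441.0], [538.0, 453.0], [533.0, 372.0], [538.0, 347.0]]
[[210.0, 277.0], [216.0, 256.0], [296.0, 288.0], [301.0, 267.0]]
cup 5.71203007518797
rackright 16.26451612903226
rackback 7.090625
```

View pics/f_top.png

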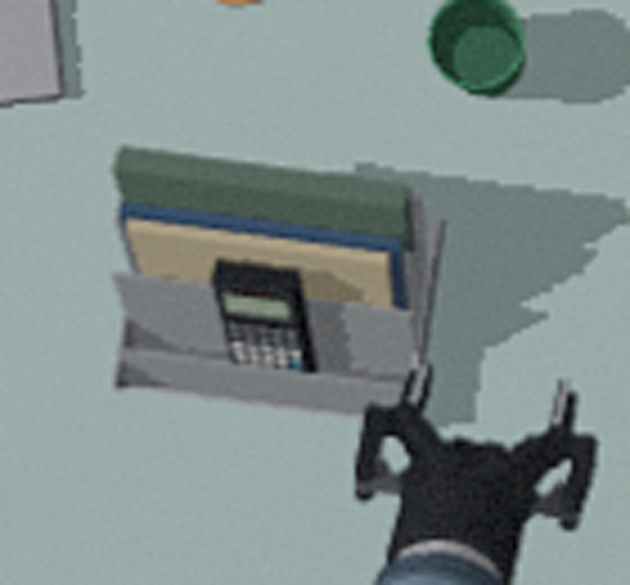

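View pics/f_scene.png

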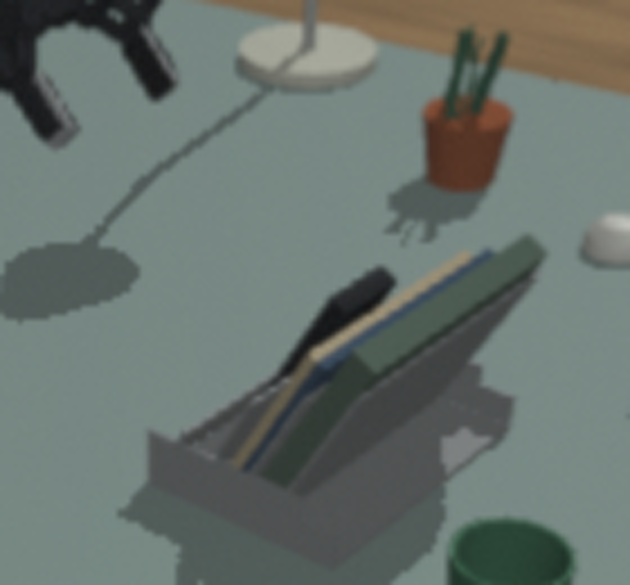

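View pics/ftop.png

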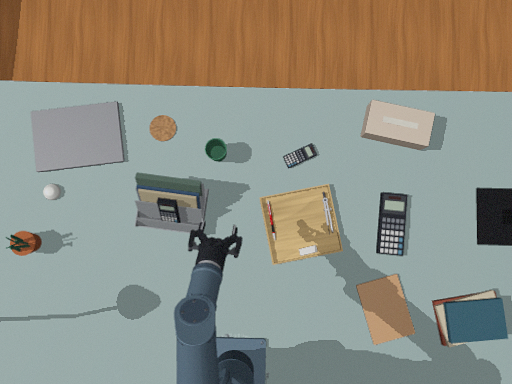

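The calculator sits square in the slot. Its top corners are at about (215,262) and (300,270), against a predicted (216,256) and (301,267). The rack, cup and tray items look unmoved, and the gripper is clear. I hand in.

```bash
python3 -c "
from station import ticket
print(ticket.finish_job())"
```

```text
the job is handed in; nothing more can be done
None
```

The calculator is standing in the rack's front slot, display end up and keys to the front, and the job is handed in. It took about 18.5 s of the 45 s; handing in reports no verdict.

**What I did:** I gripped the middle-sized calculator (the one in the tray) near its display end and lifted it level. I then pitched it to the plate's lean, brought its foot over the lip and slid it down the middle of the slot. When the floor bore it (about 6 to 8 N), I eased it back until it touched the plate, then released and backed off.

**Last checks:**
- **Seating:** just before release the estimated foot centre was at rack x -8.6, z 12.5 mm (seated is -8, 12). The face was 1.084 rad from vertical (seated is 1.08).
- **Final pictures:** the calculator leans on the plate behind the lip. The rack, cup, compass, pencil and eraser show no visible movement, and the gripper is well clear.
- **Disagreement:** the calculator's top corners were 3 to 6 crop pixels (about 1 px in the original picture) from where I predicted. That could mean a skew of up to about 0.035 rad, within the 0.12 rad limit.
- **Differencing check:** comparing the top picture with the first one was inconclusive at the rack's right end, because the gripper and its shadow covered it.

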